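# Close the split warming jacket and hold the thermometer probe centred in its bore

## Robot

A 7-joint arm with a two-finger parallel gripper is mounted at the origin on the work surface. World frame = base frame: x ahead of the robot, y to its left, z up, the work surface at z = 0. Lengths are in m, angles in rad, forces in N, time in s.
With the tool pointing down it reaches from about 0.35 to 0.775 m from the base axis. Payload 3.1 kg.
Tool frame: the origin (TCP) lies at the very end of the fingers, on their centre line; the grasp point (between the pads) lies 19 mm behind it; z points along the fingers, y is the line along which they close (so a half turn about z gives the same grasp; the last joint's range is limited). The gripper opens to 85 mm and grips with 20 to 120 N. Pads are 22 mm wide; open, the fingers measure 114 mm over their backs; the gripper's body (76 mm by 85 mm) begins 54 mm behind the grasp point. The pads swing forward as they close: fully open they stand 13 mm farther back than shut.
Start: joints at [1.189, 0.311, 0.014, 1.512, -0.004, 1.319, -0.027], TCP at [0.183, -0.519, 0.231] pointing down, gripper open.
Joint ranges: [-2.7, 2.7], [-0.3, 1.91], [-1.27, 1.3], [0.12, 2.57], [-1.44, 4.58], [0.2, 2.03], [-3.05, 3.05]. Speed limits (rad/s): [2.79, 2.79, 3.14, 3.14, 3.14, 3.14, 3.14].

## Interface

Orientations are given as a rotation vector (axis times angle).
In Python, from workcell import ctrl gives the robot as it stands. The module is installed in compiled form; this text tells all that it offers.
- The arm moves only by the tool send_rows, never from a script. Its argument "motion" is a list of rows, each a list of 7 numbers: the closure, from 0 (fully open) to 1 (shut), then the shift along the tool's x, y, z in mm, then the turn, a rotation vector about the tool's x, y, z in degrees. In form: [[fingers, x, y, z, wx, wy, wz], ...]. A call has 1 to 12 rows; each row is the pose to reach, as a shift and turn from the pose commanded when the call began, along the tool's axes at that moment; what a row does not reach only later rows make up. A row lasts 1/8 s, in which the tool goes at most 62.5 mm and 10.7 degrees, less where a joint would pass 70% of its speed; a pose out of reach is approached as far as the arm can. A call with a gripper value outside its range is refused whole. The fingers move at their own pace and stop on an object; "grip_force" is the grip in N (left out, the last holds). Time passes only in rows, so rows that repeat a pose let the fingers close. It gives the time, the measured TCP pose, the force, the opening and the grip force at its end, in the units of the state.
- ctrl.get_obs(): the state, without advancing time (a new reading comes with each control period).
- ctrl.grab_frame(name): name is "scene" or "top"; returns the picture (420x560x3 uint8, blue, green, red); there is no depth.
- ctrl.get_calibration(name): a dict with "camera_matrix" (3x3 intrinsics, pixels), "rvec" (rotation vector, rad) and "tvec" (3), from world to camera coordinates, as OpenCV has them. Camera axes: x right, y down, z forward; pixel columns grow to the right and rows downward; lengths in m; the calibration is good to about 2 mm. A picture is of the moment at which its call begins. get_calibration takes no time and is no camera call.
- ctrl.close_job(): hands the job in; it is judged then, once.
Trained networks look in the newest picture that a camera, given by its name, has taken for a name from the list of things; names that differ only in an ending like _2 or _b are one class to them, and where a whole thing is asked for, a point or a joint stands for the part that bears it (a point fixed in the world has none). Each returns a list of dicts, best first, with "p" (0 to 1); they miss things now and then, are a little off and sometimes report something else, mostly with a low value. They report only what shows in the picture. A call takes as long as a camera call. They do not tell look-alikes from the thing itself.
- ctrl.search_frame(name, camera): "box" ([centre column, centre row, width, height] in pixels, round what is visible of it).
- ctrl.regions_of(name, camera): "pixels" (420x560 bool, what is visible of it) and "box" ([centre column, centre row, width, height] in pixels, round what is visible of it).
- ctrl.landmark_of(name, camera): "at" ([row, column] in pixels: a listed point, or the origin of a listed thing).
The state is a dict: "time": time; "joints": joint angles; "qd": joint speeds; "joint_efforts": joint torques, N m; "eef_pos": TCP position; "eef_rot": TCP orientation; "force": force on the tool from outside, world axes, zero at the start; "torque": the same for the moment, N m; "gripper_width": opening from 0.0 (shut) to 1.0 (fully open); "gripper_force": force on a finger pad.
Only numpy, scipy, OpenCV 4.12 (cv2) and the standard library are available. Lean on these libraries where they do the work, as an engineer would, in place of code of your own. Each camera call takes 0.05 s, during which the arm holds its last target. There are 200 camera calls.

## Task

The block warmer's split jacket stands open: swing both hinged halves shut by their ears until they meet edge to edge. Then take the thermometer probe with the blue grip out of the rack and lower its stem from above down the middle of the closed jacket's bore, without letting it touch the warmer or jacket anywhere, until the black ring on the stem is level with the jacket's top. Finish while still holding the probe there, upright, centred and still, with the jacket shut; leave the other probes, the vial and the bottle where they stand.

Things in the scene. Friction and masses are not known exactly. Their poses are not given: they have to be found in the camera images.
- warmer: Block warmer, fixed: white block 130 (x) x 170 (y) x 45 mm high with a split jacket on top. Origin: centre of underside, on the bore's vertical axis, at bench height. x points from the jacket's ears to its hinge, y to the left half, z up. Hinge pin upright at x = +34 mm, y = 0, 7 mm thick, top 106 mm above the bench. A 30 mm wide well under the jacket goes down to 10 mm above the bench.
- bore_mouth (a point): Centre of the bore at the level of the jacket's top face, 100 mm above the bench, on the warmer's z axis; stays there also while the halves are open. Shut, the jacket is a blue tube with copper lining, outside diameter 52, bore 24 mm, from 46 to 100 mm above the bench, split along the warmer's plane y = 0.
- half_left (a joint): Angle of the left jacket half (+y side of the warmer) about the hinge pin, rad: 0 is shut (hard stop, its edge in the plane y = 0), grows as its ear swings out to +y, at most 1.3. Stiff hinge (friction 0.06 N m, about 0.8 N at the ear): it stays where it is left.
- half_right (a joint): The same for the right half (-y side): 0 is shut, grows as its ear swings out to -y, at most 1.3 rad, equal friction.
- ear_left (a point): Middle of the top edge of the left half's yellow ear, an upright tab across the jacket from the hinge: 8 mm thick, 57 to 91 mm from the pin axis along the half's edge, 65 to 100 mm above the bench. The point is 75 mm from the pin. Shut, the ear's inner face lies at the warmer's y = 0, the point at x = -41, y = +4 mm; both ears together are then 16 mm thick and can be pinched from above.
- ear_right (a point): Middle of the top edge of the right half's orange ear, mirror image of the left one: shut, the point is at x = -41, y = -4 mm of the warmer.
- rack: White probe rack, fixed: top plate 60 (x) x 240 (y) mm, its top face 110 mm above the bench, with three 12 mm holes in a row at y = -75, 0, +75 mm; foot plate 90 x 240 x 6 mm, two end panels. Origin: centre of underside, at bench height; y along the row, z up. Rack and warmer may stand either way round, left or right of the robot.
- probe_blue: Thermometer probe to use, upright in any of the rack's holes: steel stem 8 mm thick, 100 mm long, then a black flange (25 mm wide, 5 thick) resting on the rack's top plate, then a blue round grip 22 mm thick, 105 to 150 mm above the tip. About 70 g, loose. Origin: the stem's lower tip, z up. In the rack the tip is 10 mm above the bench: raise it 100 mm to clear the hole.
- blue_tip (a point): Lower tip of the blue probe's stem, on its axis.
- blue_ring (a point): Middle of the 4 mm wide black ring on the blue probe's stem, on its axis, 65 mm above the tip. With the ring level with the jacket's top, the tip hangs 25 mm above the bottom of the well.
- probe_orange: Another probe of the same shape with an orange grip, in another hole of the rack; leave it. Origin at its tip.
- probe_purple: Another probe of the same shape with a purple grip, in the third hole; leave it. Origin at its tip.
- vial: Small glass vial with a blue cap, 25 mm diameter, 45 mm tall, loose between the warmer and the rack; leave it. Origin: centre of its underside.
- bottle: White square plastic bottle, 70 x 70 x 130 mm, loose, at the far side; leave it. Origin: centre of its underside.
Not all that is in view belongs to the job. What is shaped like the warmer but green or purple is not meant. Leave any green look-alike of the probe_blue alone.

How it is judged:
By the outcome, as a careful person would: the job done as asked, in the order asked, and still so for the second after the job is handed in, while the arm keeps its last pose, push and grip.
It also fails if it takes over 72 s, if anything falls off the work surface, if the arm or the gripper's body presses on something with over 40 N, if the wrist force passes 120 N, or if a joint passes its speed limit or range.

## Working session

There is one attempt and no reset: what is moved stays moved. The work goes in short steps, Python scripts to look and compute and a tool call to move; the robot and the scene stay as the last step left them, time stands still between calls to the robot, and variables do not carry over. Pictures are saved under pics/ and viewed, at most 11 in all, crops included, and the job is handed in when it is done.

Besides the shell and the picture viewer there is one more tool, called after "Emit:" as name(argument=value, ...) on one line, values as JSON. send_rows: Moves the arm, as the interface text tells. Its arguments: {"type":"object","properties":{"motion":{"type":"array","items":{"type":"array","items":{"type":"number"}}},"grip_force":{"type":"number"}},"required":["motion"]}

```bash
mkdir -p pics; python3 - <<'E'
from workcell import ctrl
import cv2,numpy as np
for c in("scene","top"):
    cv2.imwrite(f"pics/{c}0.png",ctrl.grab_frame(c))
    k=ctrl.get_calibration(c);R=cv2.Rodrigues(np.array(k["rvec"]))[0]
    print(c,np.round(k["camera_matrix"],1).tolist(),(-R.T@np.array(k["tvec"]).ravel()).round(3),R.round(2).tolist())
o=ctrl.get_obs();print(o["time"],o["eef_pos"],o["eef_rot"],o["gripper_width"])
E
```

```text
scene [[437.6, 0.0, 282.3], [0.0, 437.6, 208.1], [0.0, 0.0, 1.0]] [ 1.059 -0.448  0.631] [[0.68, 0.73, 0.02], [0.44, -0.38, -0.81], [-0.59, 0.56, -0.59]]
top [[505.6, 0.0, 272.2], [0.0, 505.6, 218.3], [0.0, 0.0, 1.0]] [0.387 0.095 1.374] [[-0.02, -1.0, 0.03], [-0.99, 0.02, -0.1], [0.1, -0.03, -0.99]]
0.1 [ 0.18311476 -0.51792488  0.23032608] [-3.09427089e+00 -5.31002705e-01  7.11078137e-04] 0.993949570780306
```

View pics/scene0.png

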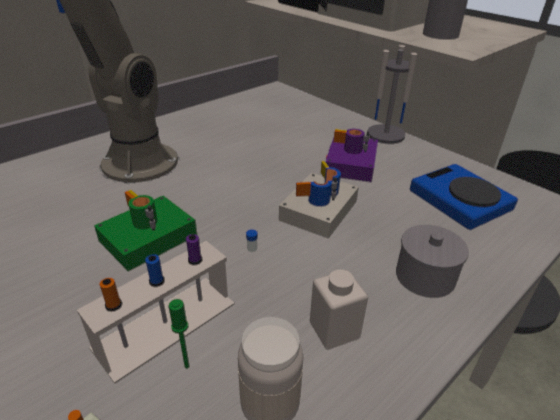

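View pics/top0.png

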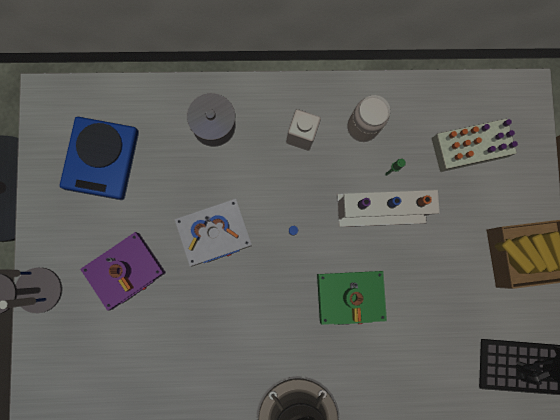

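The top view shows the white warmer at (214,233), with decoys in green (352,297) and purple (123,270). The blue probe is in the rack at (394,201), with orange at (425,200) and purple at (364,203). The green look-alike lies at (397,165), and the blue vial cap is at (293,230). Next is a close crop plus the landmarks.

```bash
cat > h.py <<'E'
from workcell import ctrl
import cv2,numpy as np
from scipy.optimize import least_squares
from scipy.spatial.transform import Rotation as Ro
def cal(c):
    k=ctrl.get_calibration(c);return np.array(k["camera_matrix"]),np.array(k["rvec"],float).ravel(),np.array(k["tvec"],float).ravel()
C={c:cal(c) for c in("scene","top")}
def proj(c,P):
    K,r,t=C[c];return cv2.projectPoints(np.atleast_2d(np.array(P,float)),r,t,K,None)[0][:,0]
def plane(c,uv,z):
    K,r,t=C[c];R=cv2.Rodrigues(r)[0];o=-R.T@t;d=R.T@np.linalg.inv(K)@np.array([uv[0],uv[1],1.]);return o+d*(z-o[2])/d[2]
def tri(uvs):
    f=lambda p:np.concatenate([proj(c,p)[0]-uvs[c] for c in uvs]);s=least_squares(f,[.5,0,.1]);return s.x,np.sqrt(np.mean(s.fun**2))
E
python3 - <<'E'
from h import *
im={c:ctrl.grab_frame(c) for c in C}
a=cv2.resize(im["top"][190:275,168:258],None,fx=4.4,fy=4.4,interpolation=2)
b=cv2.resize(im["scene"][150:235,270:365],None,fx=4.2,fy=4.2,interpolation=2)
d=cv2.resize(im["top"][180:230,330:445],None,fx=3.4,fy=3.4,interpolation=2)
e=cv2.resize(im["scene"][230:345,80:240],None,fx=1.8,fy=1.8,interpolation=2)
W=np.zeros((590,800,3),np.uint8)
for q,(x,y) in((a,(0,0)),(b,(400,0)),(d,(0,380)),(e,(400,375))): W[y:y+q.shape[0],x:x+q.shape[1]]=q[:590-y,:800-x]
cv2.imwrite("pics/crop.png",W)
Z={"bore_mouth":.1,"ear_left":.1,"ear_right":.1,"warmer":0,"rack":0,"probe_blue":.01,"blue_ring":.075,"vial":0,"bottle":0,"probe_orange":.01,"probe_purple":.01}
for n in Z:
  for c in C:
    for r in ctrl.landmark_of(n,c)[:3]:
        uv=np.array(r["at"])[::-1];print(n,c,round(r["p"],2),uv.round(1),plane(c,uv,Z[n]).round(4)[:2])
E
```

```text
bore_mouth scene 0.82 [357.1 134.5] [0.4099 0.4463]
bore_mouth scene 0.61 [139.2 198. ] [ 0.3021 -0.1435]
bore_mouth top 0.94 [115.9 271.1] [0.3952 0.452 ]
bore_mouth top 0.89 [355.7 297.1] [ 0.3188 -0.1446]
bore_mouth top 0.63 [209.  228.2] [0.4983 0.2204]
ear_left scene 0.84 [326.  163.5] [0.4615 0.2653]
ear_left scene 0.74 [131.8 192.5] [ 0.2729 -0.1454]
ear_left scene 0.7 [342.5 126.3] [0.35  0.455]
ear_left top 0.61 [125.  288.4] [0.3521 0.429 ]
ear_left top 0.6 [355.5 315.9] [ 0.2725 -0.1424]
ear_left top 0.59 [194.3 242.7] [0.4624 0.2574]
ear_right scene 0.81 [339.4 133.5] [0.3745 0.4138]
ear_right scene 0.76 [126.5 192.1] [ 0.2641 -0.1531]
ear_right scene 0.74 [300.1 184.6] [0.4876 0.1513]
ear_right top 0.78 [233.3 231.5] [0.4889 0.1594]
ear_right top 0.72 [126.8 283.3] [0.3646 0.4247]
ear_right top 0.71 [211.5 233.7] [0.4843 0.2142]
warmer scene 0.97 [148.6 234.9] [ 0.3055 -0.1408]
warmer scene 0.72 [316.7 210.5] [0.49   0.2125]
warmer scene 0.67 [350.  165.6] [0.402  0.4433]
warmer top 0.71 [345.1 297.1] [ 0.314  -0.1347]
warmer top 0.7 [213.4 235.7] [0.4863 0.2184]
warmer 
[... 359 characters left out ...]
79.8 210.2] [ 0.5474 -0.2364]
blue_ring scene 0.85 [164.6 295.3] [ 0.5565 -0.2365]
blue_ring scene 0.71 [181.4 342.2] [ 0.6567 -0.2668]
blue_ring scene 0.16 [327.3 165.3] [0.4416 0.2947]
blue_ring top 0.71 [209.7 227. ] [0.5035 0.221 ]
blue_ring top 0.6 [394.6 166.2] [ 0.6555 -0.2646]
vial top 0.64 [291.1 230.8] [0.496  0.0069]
bottle scene 0.7 [329.5 331.1] [ 0.7566 -0.0345]
bottle top 0.73 [300.9 134.6] [ 0.7642 -0.0267]
probe_orange scene 0.97 [130.2 343.7] [ 0.5552 -0.311 ]
probe_orange top 0.66 [409.7 204.3] [ 0.5623 -0.3194]
probe_orange top 0.36 [380.3 206.1] [ 0.5586 -0.2382]
probe_purple scene 0.62 [199.  299.6] [ 0.5495 -0.1697]
probe_purple top 0.51 [353.  209.5] [ 0.5505 -0.1629]
```

View pics/crop.png

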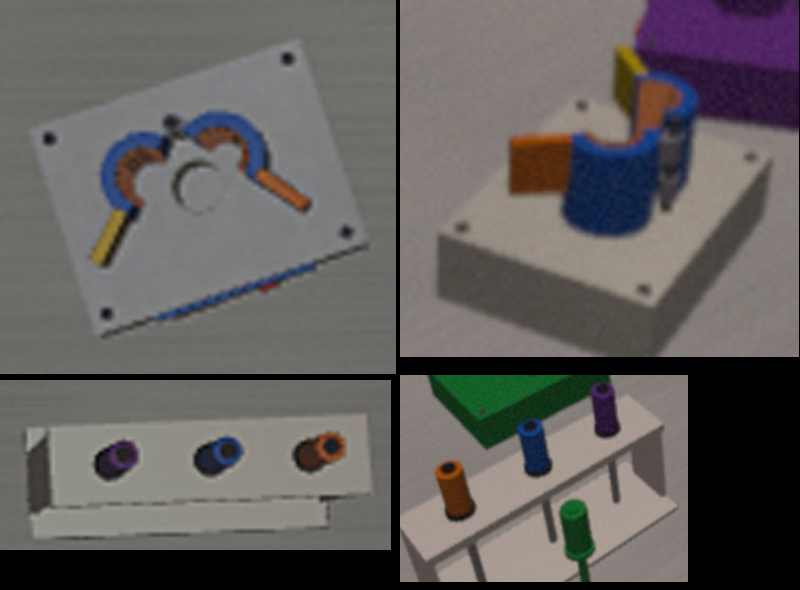

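The crop confirms it. Yellow (left) and orange (right) ears are open on the white warmer, with the hinge at crop (172,122) and the well at (200,187). The blue probe sits in the middle hole of the rack at top (397,201). Now fitting the poses.

```bash
python3 - <<'E'
from h import *
A=lambda x,y:("top",np.array([168+x/4.4-.4,190+y/4.4-.4]))
B=lambda x,y:("scene",np.array([270+x/4.2-.4,150+y/4.2-.4]))
# corners: model (x,y,z)
obs=[((.065,.085,.045),A(32,130)),((.065,-.085,.045),A(300,40)),((-.065,-.085,.045),A(366,243)),((-.065,.085,.045),A(100,334)),
((0,0,.045),A(200,187)),((.034,0,.106),A(171,122)),
((-.065,-.085,.045),B(40,232)),((.065,-.085,.045),B(257,308)),((.065,.085,.045),B(371,155))]
ears=[("l",A(125,213),.057),("l",A(98,262),.091),("r",A(260,174),.057),("r",A(307,205),.091)]
def W(p,m):
    c,s=np.cos(p[2]),np.sin(p[2]);return [p[0]+c*m[0]-s*m[1],p[1]+s*m[0]+c*m[1],m[2]]
def ear(th,sg,d,off=.004):
    # shut: direction -x; left (sg=+1) opens toward +y
    dx,dy=-np.cos(th),sg*np.sin(th); nx,ny=np.sin(th),sg*np.cos(th)
    return (.034+d*dx+off*nx,d*dy+off*ny,.1)
def f(p,v=False):
    r=[proj(c,W(p,m))[0]-uv for m,(c,uv) in obs]
    for e,(c,uv),d in ears: r.append(proj(c,W(p,ear(p[3] if e=="l" else p[4],1 if e=="l" else -1,d)))[0]-uv)
    return np.array(r) if v else np.concatenate(r)
s=least_squares(f,[.49,.216,.32,.8,.8],loss="soft_l1");print(s.x.round(4),"deg",np.degrees(s.x[2:]).round(1));print(f(s.x,True).round(1).tolist())
for c in C:
    q=[i for i,o in enumerate(obs) if o[1][0]==c]
    g=lambda p:np.concatenate([proj(c,W(list(p),obs[i][0]))[0]-obs[i][1][1] for i in q])
    print(c,least_squares(g,s.x[:3]).x.round(4))
print("ears",np.round([W(s.x,ear(s.x[3],1,.075)),W(s.x,ear(s.x[4],-1,.075))],4).tolist())
print("blue", tri({"top":np.array([396.9,200.8]),"scene":np.array([152.6,257.4])}))
print(plane("top",[396.9,200.8],.16),plane("scene",[152.6,257.4],.16),plane("scene",[156.1,282.5],.112))
D=lambda x,y:np.array([330+x/3.4-.4,180+(y-380)/3.4-.4])
print("rackcorners",[plane("top",D(*q),.11).round(4)[:2].tolist() for q in((50,430),(368,414),(372,492),(52,510))])
for n in("probe_blue","ear_left","ear_right"):
  for c in C:
    ctrl.grab_frame(c)
    for r in ctrl.regions_of(n,c)[:3]:print(n,c,round(r["p"],2),np.round(r["box"],1))
print(Ro.from_rotvec(ctrl.get_obs()["eef_rot"]).as_matrix().round(3))
E
```

```text
[0.4932 0.2153 0.316  0.7569 0.6429] deg [18.1 43.4 36.8]
[[-0.4, -0.0], [-0.1, -0.4], [0.9, -0.2], [-0.4, 0.5], [-0.0, -0.2], [0.0, -0.1], [-0.6, 0.2], [-0.7, -0.2], [0.3, -0.0], [-0.3, -0.6], [0.1, 0.6], [-0.4, -0.4], [0.1, 0.1]]
scene [0.4936 0.2157 0.3236]
top [0.493  0.2154 0.3107]
ears [[0.4594, 0.2615, 0.1], [0.4857, 0.1622, 0.1]]
blue (array([ 0.5521214 , -0.24217387,  0.16129242]), np.float64(0.07432134630038417))
[ 0.55214604 -0.24279854  0.16      ] [ 0.55081227 -0.24151858  0.16      ] [ 0.55641713 -0.24642687  0.112     ]
rackcorners [[0.5777, -0.1232], [0.5861, -0.3631], [0.5272, -0.363], [0.5177, -0.1227]]
probe_blue scene 0.91 [158.8 289.1  23.3  67.1]
probe_blue scene 0.76 [177.7 332.3  15.4  72.8]
probe_blue scene 0.74 [195.2 268.3  20.5  67.4]
probe_blue top 0.69 [392.9 201.8  13.9   6.5]
probe_blue top 0.59 [393.2 164.9  20.5  15.9]
probe_blue top 0.41 [363.7 203.8   7.6   8.9]
ear_left scene 0.56 [331.1 179.8  21.   37.2]
ear_left scene 0.55 [142.8 210.5  25.2  35.8]
ear_left top 0.78 [349.4 302.5  15.5  37. ]
ear_left top 0.66 [198.1 235.3  12.9  26.4]
ear_left top 0.47 [116.7 277.7  20.   20.8]
ear_right scene 0.97 [138.7 210.7  27.7  37.8]
ear_right scene 0.95 [315.5 193.9  43.3  24.2]
ear_right scene 0.83 [351.2 144.4  37.   21.9]
ear_right top 0.79 [122.7 273.4  30.6  31.2]
ear_right top 0.62 [361.8 305.1   9.9  32. ]
ear_right top 0.48 [219.2 223.8  25.   22.7]
[[ 0.943  0.333 -0.   ]
 [ 0.333 -0.943 -0.   ]
 [-0.     0.    -1.   ]]
```

```bash
cat >> h.py <<'E'
WX,WY,WA=.4934,.2155,np.radians(18.1)
def w2(x,y,z): # warmer frame mm -> world m
    c,s=np.cos(WA),np.sin(WA);x,y=x/1e3,y/1e3;return np.array([WX+c*x-s*y,WY+s*x+c*y,z])
def rows(pts,p0=None,rv=None):
    o=ctrl.get_obs();R=Ro.from_rotvec(o["eef_rot"]).as_matrix();p=np.array(o["eef_pos"])
    print("t",o["time"],"pos",p.round(4),"yaw",np.degrees(np.arctan2(R[1,0],R[0,0])).round(2),"tilt",R[:,2].round(4),"w",round(o["gripper_width"],3),"F",np.round(o["force"],1))
    for q in pts: print((R.T@(np.array(q)-p)*1e3).round(1).tolist())
def push(sg,th,gap,z,d=86):
    t=np.radians(th);n=8+gap
    return w2(34-d*np.cos(t)+n*np.sin(t)+11, sg*(d*np.sin(t)+n*np.cos(t)+14.5), z)
E
python3 - <<'E'
from h import *
rows([[.42,-.3,.23],[.5,0,.23],push(1,50,20,.2),push(1,50,20,.078)]+[push(1,t,0,.078) for t in(44,38,32,26,20,15,10,8)]+[push(1,10,25,.078),push(1,10,25,.16)])
E
```

```text
t 1.9 pos [ 0.1833 -0.5186  0.2313] yaw 19.47 tilt [-0. -0. -1.] w 0.999 F [-0.2  0.1  0.2]
[296.0, -127.2, 1.3]
[471.4, -383.4, 1.3]
[550.5, -686.8, 31.3]
[550.5, -686.8, 153.3]
[527.6, -669.0, 153.3]
[521.0, -662.9, 153.3]
[514.9, -656.1, 153.3]
[509.7, -648.8, 153.3]
[505.2, -640.9, 153.3]
[502.1, -634.1, 153.3]
[499.6, -626.9, 153.3]
[498.8, -624.0, 153.3]
[504.6, -651.5, 153.3]
[504.6, -651.5, 71.3]
```

Emit:
send_rows(motion=[[1, 60, -25, 0, 0, 0, 1.35], [1, 120, -50, 0, 0, 0, 1.35], [1, 180, -76, 1, 0, 0, 1.35], [1, 240, -102, 1, 0, 0, 1.35], [1, 296, -127, 1, 0, 0, 1.35], [1, 330, -178, 1, 0, 0, 1.35], [1, 365, -229, 1, 0, 0, 1.35], [1, 400, -280, 1, 0, 0, 1.35], [1, 435, -331, 1, 0, 0, 1.35], [1, 471, -383, 1, 0, 0, 1.35], [1, 485, -440, 10, 0, 0, 1.35], [1, 500, -495, 16, 0, 0, 1.35]])

```text
time: 3.4
eef_pos: [0.4896, 0.1169, 0.2152]
eef_rot: [-3.102, -0.495, -0.001]
force: [1.4, 0.3, -0.5]
gripper_width: 0.001
gripper_force: 0.0
```

```bash
python3 - <<'E'
from h import *
rows([push(1,50,20,.2),push(1,50,20,.078)]+[push(1,t,0,.078) for t in(44,38,32,26,20,15,10,8)]+[push(1,10,25,.078),push(1,10,25,.16)])
E
```

```text
t 3.4 pos [0.4896 0.1169 0.2152] yaw 18.13 tilt [ 7.e-04  2.e-04 -1.e+00] w 0.001 F [ 1.4  0.3 -0.5]
[45.5, -190.9, 15.2]
[45.4, -190.9, 137.2]
[22.9, -172.5, 137.2]
[16.3, -166.3, 137.2]
[10.5, -159.4, 137.2]
[5.4, -151.9, 137.2]
[1.1, -144.0, 137.2]
[-1.8, -137.0, 137.2]
[-4.1, -129.9, 137.2]
[-4.9, -126.9, 137.2]
[0.2, -154.5, 137.2]
[0.3, -154.5, 55.2]
```

Emit:
send_rows(motion=[[1, 13, -60, 5, 0, 0, 0], [1, 28, -120, 10, 0, 0, 0], [1, 45, -180, 15, 0, 0, 0], [1, 45, -191, 60, 0, 0, 0], [1, 45, -191, 115, 0, 0, 0], [1, 45, -191, 137, 0, 0, 0], [1, 45, -191, 137, 0, 0, 0], [1, 34, -182, 137, 0, 0, 0], [1, 23, -172.5, 137, 0, 0, 0], [1, 16, -166, 137, 0, 0, 0], [1, 10.5, -159.5, 137, 0, 0, 0]])

```text
time: 4.78
eef_pos: [0.4503, 0.2695, 0.0793]
eef_rot: [-3.102, -0.494, -0.003]
force: [0.4, 1.4, 1.2]
gripper_width: -0.002
gripper_force: 0.5
```

```bash
python3 - <<'E'
from h import *
rows([push(1,t,0,.078) for t in(26,20,15,10,8)]+[push(1,10,25,.078),push(1,10,25,.2)])
im=ctrl.grab_frame("scene")[150:235,270:365];cv2.imwrite("pics/s1.png",cv2.resize(im,None,fx=5,fy=5,interpolation=2))
E
```

```text
t 4.775 pos [0.4503 0.2695 0.0793] yaw 18.11 tilt [ 0.002   0.0012 -1.    ] w -0.002 F [0.4 1.4 1.2]
[-4.6, 5.3, 1.3]
[-8.9, 13.3, 1.3]
[-11.9, 20.2, 1.3]
[-14.2, 27.4, 1.3]
[-14.9, 30.3, 1.3]
[-9.8, 2.8, 1.3]
[-9.5, 2.7, -120.7]
```

View pics/s1.png

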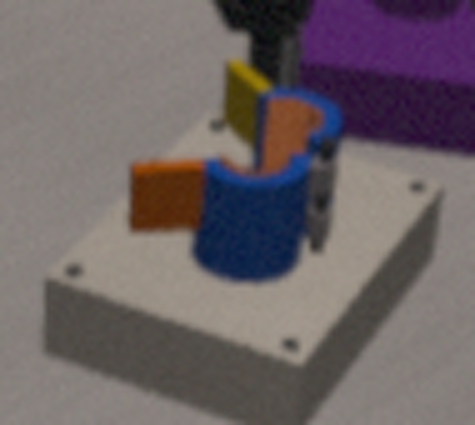

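The closed fingers sit behind the yellow ear (crop 265,60) and have started swinging it; force 1.4 N, as expected.

Emit:
send_rows(motion=[[1, -5, 5, 1, 0, 0, 0], [1, -9, 13, 1, 0, 0, 0], [1, -12, 20, 1, 0, 0, 0], [1, -14, 27, 1, 0, 0, 0], [1, -15, 30, 1, 0, 0, 0], [1, -15, 30, 1, 0, 0, 0], [1, -10, 10, 1, 0, 0, 0], [1, -10, 3, -40, 0, 0, 0], [1, -10, 3, -100, 0, 0, 0], [1, -10, 3, -120, 0, 0, 0]])

```text
time: 6.08
eef_pos: [0.4435, 0.2655, 0.2024]
eef_rot: [-3.1, -0.496, -0.011]
force: [0.5, 0.2, -0.1]
gripper_width: -0.003
gripper_force: 0.0
```

```bash
python3 - <<'E'
from h import *
rows([push(-1,44,20,.2),push(-1,44,20,.078)]+[push(-1,t,0,.078) for t in(38,32,26,20,15,10,8)]+[push(-1,10,25,.078),push(-1,10,25,.2)])
E
```

```text
t 6.075 pos [0.4435 0.2655 0.2024] yaw 18.16 tilt [ 0.0067  0.0035 -1.    ] w -0.003 F [ 0.5  0.2 -0.1]
[34.3, 157.5, 2.5]
[33.4, 157.6, 124.5]
[13.0, 137.0, 124.3]
[7.2, 130.1, 124.3]
[2.1, 122.6, 124.3]
[-2.2, 114.6, 124.3]
[-5.1, 107.7, 124.2]
[-7.4, 100.5, 124.2]
[-8.2, 97.6, 124.2]
[-3.1, 125.1, 124.2]
[-2.2, 125.0, 2.2]
```

Emit:
send_rows(motion=[[1, 12, 55, 0, 0, 0, 0], [1, 24, 110, 1, 0, 0, 0], [1, 34, 157, 20, 0, 0, 0], [1, 34, 157, 75, 0, 0, 0], [1, 34, 157, 120, 0, 0, 0], [1, 33, 157, 124, 0, 0, 0], [1, 23, 147, 124, 0, 0, 0], [1, 13, 137, 124, 0, 0, 0], [1, 7, 130, 124, 0, 0, 0], [1, 2, 122.5, 124, 0, 0, 0], [1, -2, 114.5, 124, 0, 0, 0], [1, -5, 107.5, 124, 0, 0, 0]])

```text
time: 7.58
eef_pos: [0.4699, 0.1603, 0.0744]
eef_rot: [3.102, 0.495, 0.0]
force: [1.1, -0.4, 0.3]
gripper_width: -0.002
gripper_force: 0.4
```

```bash
python3 - <<'E'
from h import *
rows([push(-1,t,0,.078) for t in(12,10,8)]+[push(-1,10,25,.078),push(-1,10,25,.2),w2(-44,0,.2),w2(-44,0,.085)])
E
```

```text
t 7.575 pos [0.4699 0.1603 0.0744] yaw 18.12 tilt [ 2.e-04 -2.e-04 -1.e+00] w -0.002 F [ 1.1 -0.4  0.3]
[2.0, -5.0, -3.6]
[1.2, -7.9, -3.6]
[0.4, -10.8, -3.6]
[5.5, 16.7, -3.6]
[5.5, 16.8, -125.6]
[-4.5, -45.2, -125.6]
[-4.5, -45.2, -10.6]
```

Emit:
send_rows(motion=[[1, 1, -8, -3, 0, 0, 0], [1, 0.5, -11, -3, 0, 0, 0], [1, 0.5, -11, -3, 0, 0, 0], [1, 5, 10, -3, 0, 0, 0], [1, 5, 17, -50, 0, 0, 0], [0.5, 5, 17, -110, 0, 0, 0], [0, 0, -15, -126, 0, 0, 0], [0, -4.5, -45, -126, 0, 0, 0], [0, -4.5, -45, -126, 0, 0, 0], [0, -4.5, -45, -126, 0, 0, 0]])

```text
time: 8.82
eef_pos: [0.4523, 0.2004, 0.1999]
eef_rot: [3.102, 0.494, -0.001]
force: [0.0, -0.5, -0.7]
gripper_width: 0.997
gripper_force: 0.0
```

```bash
python3 - <<'E'
from h import *
rows([w2(-44,0,.2),w2(-44,0,.12),w2(-44,0,.073)])
cv2.imwrite("pics/s2.png",cv2.resize(np.hstack([ctrl.grab_frame("scene")[140:225,280:375],ctrl.grab_frame("top")[190:275,168:258]]),None,fx=4,fy=4,interpolation=2))
E
```

```text
t 8.825 pos [0.4523 0.2004 0.1999] yaw 18.08 tilt [-2.e-04 -9.e-04 -1.e+00] w 0.997 F [ 0.  -0.5 -0.7]
[-0.2, -1.5, -0.1]
[-0.2, -1.6, 79.9]
[-0.2, -1.6, 126.9]
```

View pics/s2.png

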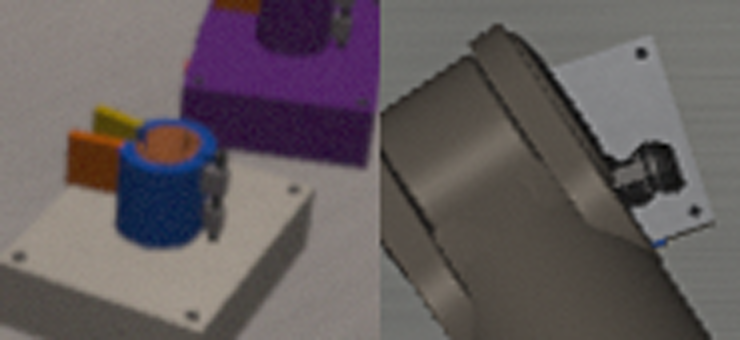

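Both halves are nearly shut, with the ears at crop (115,122) and (92,160) standing slightly apart. Next I pinch them from above.

Emit:
send_rows(motion=[[0, 0, -1.5, 45, 0, 0, 0], [0, 0, -1.5, 85, 0, 0, 0], [0, 0, -1.5, 115, 0, 0, 0], [0, 0, -1.5, 127, 0, 0, 0], [0.3, 0, -1.5, 127, 0, 0, 0], [0.6, 0, -1.5, 127, 0, 0, 0], [1, 0, -1.5, 127, 0, 0, 0], [1, 0, -1.5, 127, 0, 0, 0], [1, 0, -1.5, 127, 0, 0, 0], [1, 0, -1.5, 127, 0, 0, 0], [1, 0, -1.5, 127, 0, 0, 0], [1, 0, -1.5, 127, 0, 0, 0]], grip_force=30)

```text
time: 10.42
eef_pos: [0.4525, 0.2016, 0.0745]
eef_rot: [3.101, 0.492, 0.003]
force: [-0.1, -2.4, 5.8]
gripper_width: 0.173
gripper_force: 31.2
```

```bash
python3 - <<'E'
from h import *
o=ctrl.get_obs();rows([w2(-44,0,.073)]);print(o["gripper_width"]*85,o["gripper_force"],o["torque"])
E
```

```text
t 10.425 pos [0.4525 0.2016 0.0745] yaw 18.04 tilt [ 0.002  -0.0016 -1.    ] w 0.173 F [-0.1 -2.4  5.8]
[-0.8, -0.6, 1.5]
14.681477045549649 31.209886372089386 [-0.52840938  0.11797781 -0.08768487]
```

The pinch reads about 15 mm across both ears with only 2.4 N sideways, so the jacket is shut and centred. Next I release and lift.

Emit:
send_rows(motion=[[0.6, 0, -0.6, 0, 0, 0, 0], [0, 0, -0.6, 0, 0, 0, 0], [0, 0, -0.6, 0, 0, 0, 0], [0, 0, -0.6, 0, 0, 0, 0], [0, 0, -0.6, -50, 0, 0, 0], [0, 0, -0.6, -110, 0, 0, 0], [0, 0, -0.6, -165, 0, 0, 0], [0, 0, -0.6, -165, 0, 0, 0]])

```text
time: 11.42
eef_pos: [0.4541, 0.2054, 0.2433]
eef_rot: [-3.1, -0.495, -0.017]
force: [-1.0, 1.4, 0.4]
gripper_width: 1.0
gripper_force: 0.0
```

```bash
python3 - <<'E'
from h import *
rows([[.552,-.2422,.24]])
E
```

```text
t 11.425 pos [0.4541 0.2054 0.2433] yaw 18.14 tilt [ 0.0103  0.0043 -0.9999] w 1.0 F [-1.   1.4  0.4]
[-46.3, 455.9, 2.4]
```

Emit:
send_rows(motion=[[0, -5, 45, 0, 0, 0, -8], [0, -10, 100, 1, 0, 0, -18], [0, -15, 155, 1, 0, 0, -28], [0, -20, 210, 2, 0, 0, -38], [0, -26, 265, 2, 0, 0, -48], [0, -32, 320, 2, 0, 0, -58], [0, -38, 375, 2, 0, 0, -68], [0, -43, 425, 2, 0, 0, -74], [0, -46, 456, 2, 0, 0, -74], [0, -46, 456, 2, 0, 0, -74], [0, -46, 456, 2, 0, 0, -74]])

```text
time: 12.8
eef_pos: [0.5491, -0.2427, 0.2351]
eef_rot: [-2.176, -2.262, -0.001]
force: [0.6, -0.4, -0.2]
gripper_width: 0.999
gripper_force: 0.0
```

```bash
python3 - <<'E'
from h import *
rows([[.552,-.2422,.18],[.552,-.2422,.122]])
cv2.imwrite("pics/s3.png",np.vstack([cv2.resize(ctrl.grab_frame("scene")[180:340,60:260],None,fx=2,fy=2,interpolation=2),cv2.resize(ctrl.grab_frame("scene")[150:220,270:370],None,fx=4,fy=4,interpolation=2)[:, :400]]))
E
```

```text
t 12.8 pos [ 0.5491 -0.2427  0.2351] yaw 92.21 tilt [-0.0018  0.0023 -1.    ] w 0.999 F [ 0.6 -0.4 -0.2]
[0.2, 3.0, 55.1]
[0.1, 3.1, 113.1]
```

View pics/s3.png

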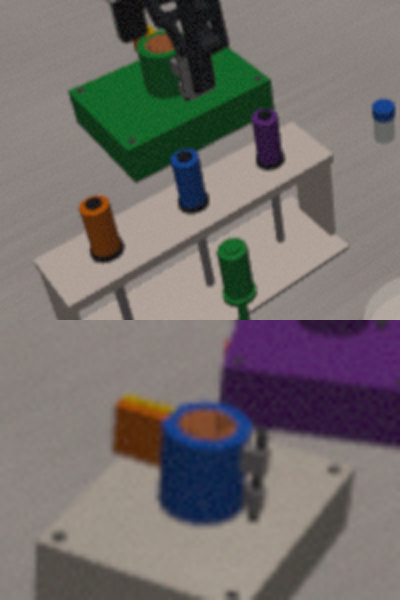

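The jacket is shut: the ears are together at crop (145,420) and the ring is closed at (205,425). The gripper is straight above the blue probe at (187,155). Next I descend, grip and lift a little.

Emit:
send_rows(motion=[[0, 0, 3, 40, 0, 0, 0], [0, 0, 3, 80, 0, 0, 0], [0, 0, 3, 105, 0, 0, 0], [0, 0, 3, 113, 0, 0, 0], [0, 0, 3, 113, 0, 0, 0], [0.4, 0, 3, 113, 0, 0, 0], [0.7, 0, 3, 113, 0, 0, 0], [1, 0, 3, 113, 0, 0, 0], [1, 0, 3, 113, 0, 0, 0], [1, 0, 3, 113, 0, 0, 0], [1, 0, 3, 113, 0, 0, 0]], grip_force=40)

```text
time: 14.28
eef_pos: [0.5526, -0.2444, 0.1238]
eef_rot: [2.179, 2.262, 0.0]
force: [-0.7, -0.1, 3.4]
gripper_width: 0.245
gripper_force: 39.3
```

```bash
python3 - <<'E'
from h import *
rows([])
E
```

```text
t 14.275 pos [ 0.5526 -0.2444  0.1238] yaw 92.12 tilt [ 6.e-04 -5.e-04 -1.e+00] w 0.245 F [-0.7 -0.1  3.4]
```

Emit:
send_rows(motion=[[1, 0, 0, -10, 0, 0, 0], [1, 0, 0, -30, 0, 0, 0], [1, 0, 0, -55, 0, 0, 0], [1, 0, 0, -80, 0, 0, 0], [1, 0, 0, -105, 0, 0, 0], [1, 0, 0, -130, 0, 0, 0], [1, 0, 0, -135, 0, 0, 0], [1, 0, 0, -135, 0, 0, 0], [1, 0, 0, -135, 0, 0, 0]])

```text
time: 15.4
eef_pos: [0.5516, -0.2441, 0.2568]
eef_rot: [-2.178, -2.26, 0.002]
force: [-1.3, 1.1, -0.6]
gripper_width: 0.248
gripper_force: 39.1
```

```bash
python3 - <<'E'
from h import *
rows([w2(0,0,.255)])
o=ctrl.get_obs();p=np.array(o["eef_pos"])
im=ctrl.grab_frame("scene");r=ctrl.regions_of("probe_blue","scene")
for k in r[:2]:print(round(k["p"],2),np.round(k["box"],1))
for n in("blue_ring","blue_tip"):
  for c in C:
    if n=="blue_ring" and c=="top":ctrl.grab_frame("top")
    for k in ctrl.landmark_of(n,c)[:3]:print(n,c,round(k["p"],2),np.round(k["at"][::-1],1))
print("expected grip axis proj at",[ (h,proj("scene",p+[0,0,h])[0].round(1).tolist()) for h in(.0,-.047,-.112)])
u,v=proj("scene",p+[0,0,-.05])[0].astype(int);print(u,v)
cv2.imwrite("pics/s4.png",cv2.resize(im[max(v-75,0):v+75,u-60:u+60],None,fx=4,fy=4,interpolation=2))
E
```

```text
t 15.4 pos [ 0.5516 -0.2441  0.2568] yaw 92.13 tilt [-0.0026  0.001  -1.    ] w 0.248 F [-1.3  1.1 -0.6]
[461.4, -41.1, 2.4]
0.95 [177.9 333.4  21.3  71.6]
0.6 [316.4 185.7  39.8  30.3]
blue_ring scene 0.9 [180.4 340.7]
blue_ring scene 0.61 [148.9 231.9]
blue_ring top 0.5 [391.3 168.8]
blue_ring top 0.47 [396.2 195.3]
blue_tip scene 0.74 [187.7 361.8]
blue_tip scene 0.69 [155.4 268.9]
blue_tip top 0.54 [385.6 174.2]
blue_tip top 0.45 [394.1 201.1]
expected grip axis proj at [(0.0, [141.1, 208.5]), (-0.047, [146.3, 233.8]), (-0.112, [152.9, 265.5])]
146 235
```

View pics/s4.png

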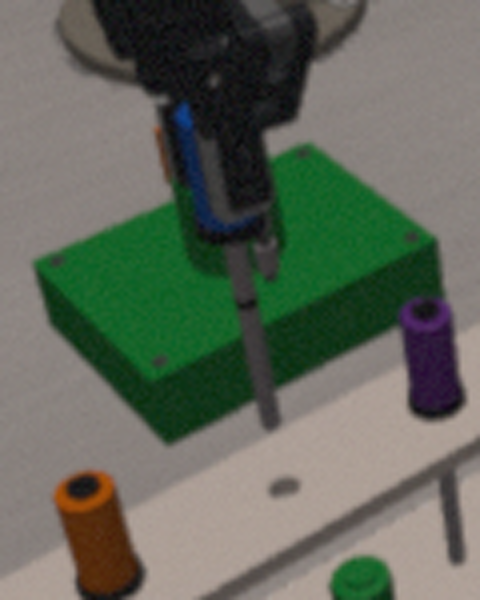

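The probe is held upright: ring at crop (248,303), tip at (269,427), and its hole in the rack is empty. I'll raise it above the purple probe before traversing.

Emit:
send_rows(motion=[[1, 0, 0, -20, 0, 0, 0], [1, 0, 0, -43, 0, 0, 0], [1, 25, -2, -45, 0, 0, 0], [1, 65, -6, -45, 0, 0, 0], [1, 110, -10, -45, 0, 0, 0], [1, 160, -14, -45, 0, 0, 0], [1, 210, -19, -45, 0, 0, 0], [1, 260, -23, -45, 0, 0, 0], [1, 310, -28, -45, 0, 0, 0], [1, 360, -32, -45, 0, 0, 0], [1, 405, -36, -45, 0, 0, 0], [1, 440, -39, -45, 0, 0, 0]])

```text
time: 17.25
eef_pos: [0.4941, 0.198, 0.3024]
eef_rot: [-2.173, -2.266, 0.002]
force: [0.9, -0.5, -0.5]
gripper_width: 0.242
gripper_force: 39.2
```

```bash
python3 - <<'E'
from h import *
rows([w2(0,0,.30),w2(0,0,.255)])
E
```

```text
t 17.25 pos [0.4941 0.198  0.3024] yaw 92.4 tilt [-1.9e-03  4.0e-04 -1.0e+00] w 0.242 F [ 0.9 -0.5 -0.5]
[17.5, 0.1, 2.5]
[17.5, 0.1, 47.5]
```

Emit:
send_rows(motion=[[1, 10, 0, 10, 0, 0, 0], [1, 17.5, 0, 30, 0, 0, 0], [1, 17.5, 0, 50, 0, 0, 0], [1, 17.5, 0, 60, 0, 0, 0], [1, 17.5, 0, 60, 0, 0, 0], [1, 17.5, 0, 60, 0, 0, 0], [1, 17.5, 0, 60, 0, 0, 0]])

```text
time: 18.12
eef_pos: [0.497, 0.2117, 0.2441]
eef_rot: [2.18, 2.261, 0.002]
force: [-0.6, -0.2, -0.6]
gripper_width: 0.252
gripper_force: 39.2
```

```bash
python3 - <<'E'
from h import *
rows([w2(0,0,.149)])
o=ctrl.get_obs();p=np.array(o["eef_pos"])
im=ctrl.grab_frame("scene")
for n in("blue_ring","blue_tip","bore_mouth"):
    for k in ctrl.landmark_of(n,"scene")[:3]:print(n,round(k["p"],2),np.round(k["at"][::-1],1))
print("proj: ring,tip,mouth",[proj("scene",q)[0].round(1).tolist() for q in(p+[0,0,-.0488],p+[0,0,-.1138],w2(0,0,.1))])
print("dpx/dmm", [(proj("scene",w2(a,b,.1))-proj("scene",w2(0,0,.1))).round(2).tolist() for a,b in((10,0),(0,10))])
u,v=proj("scene",w2(0,0,.1))[0].astype(int);print(u,v)
cv2.imwrite("pics/s5.png",cv2.resize(im[v-60:v+30,u-45:u+45],None,fx=6,fy=6,interpolation=2))
im=ctrl.grab_frame("top");u,v=proj("top",w2(0,0,.1))[0].astype(int);cv2.imwrite("pics/t5.png",im[v-50:v+50,u-50:u+50])
E
```

```text
t 18.125 pos [0.497  0.2117 0.2441] yaw 92.11 tilt [ 1.6e-03  6.0e-04 -1.0e+00] w 0.252 F [-0.6 -0.2 -0.6]
[3.9, -3.6, 95.1]
blue_ring 0.76 [183.2 341.2]
blue_ring 0.69 [327.3 137.9]
blue_ring 0.29 [331.6 331.6]
blue_tip 0.95 [185.2 365.5]
blue_tip 0.81 [322.6 165.8]
bore_mouth 0.81 [319.6 175.2]
bore_mouth 0.71 [139.2 201.2]
bore_mouth 0.7 [357.2 132.7]
proj: ring,tip,mouth [[324.8, 139.7], [322.6, 165.6], [321.6, 175.8]]
dpx/dmm [[[3.93, 1.18]], [[1.81, -1.93]]]
321 175
```

View pics/s5.png

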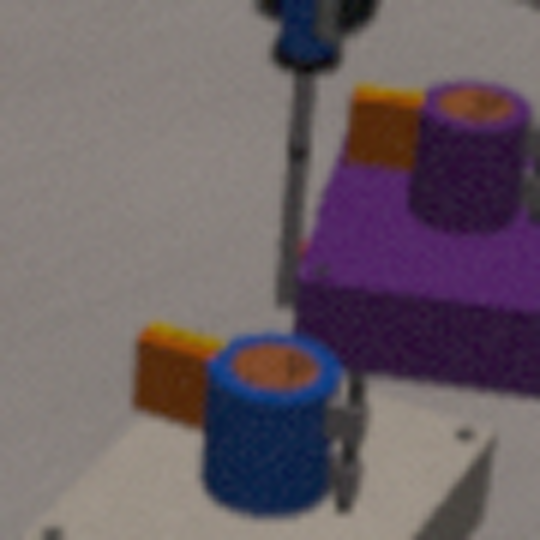

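```bash
python3 - <<'E'
from h import *
P=[];V=[]
for i in range(8):
    ctrl.grab_frame("scene");o=ctrl.get_obs();P.append(o["eef_pos"]);V.append(o["eef_rot"])
    for n in("blue_ring","blue_tip"):pass
P=np.array(P);print(P.round(4).tolist(),P.mean(0).round(4))
print(Ro.from_rotvec(V).as_matrix()[:,:,2].round(4).tolist())
rows([])
E
```

```text
[[0.4966, 0.2115, 0.2435], [0.4965, 0.2115, 0.2434], [0.4965, 0.2116, 0.2433], [0.4965, 0.2115, 0.2433], [0.4965, 0.2115, 0.2433], [0.4965, 0.2115, 0.2433], [0.4965, 0.2115, 0.2433], [0.4965, 0.2115, 0.2432]] [0.4965 0.2115 0.2433]
[[0.0003, 0.0001, -1.0], [0.0002, 0.0, -1.0], [0.0001, 0.0, -1.0], [0.0, -0.0, -1.0], [-0.0, -0.0, -1.0], [-0.0001, -0.0, -1.0], [-0.0001, -0.0, -1.0], [-0.0001, -0.0001, -1.0]]
t 18.775 pos [0.4965 0.2115 0.2432] yaw 92.12 tilt [-1.e-04 -1.e-04 -1.e+00] w 0.243 F [ 0.7 -0.1 -0.2]
```

View pics/t5.png

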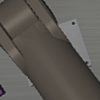

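The top view is blocked by the arm, so the scene camera has to do the centring. First I correct sideways, then check.

Emit:
send_rows(motion=[[1, 2.5, -3, 0, 0, 0, 0], [1, 2.5, -3, 0, 0, 0, 0], [1, 2.5, -3, 0, 0, 0, 0], [1, 2.5, -3, 0, 0, 0, 0], [1, 2.5, -3, 0, 0, 0, 0], [1, 2.5, -3, 0, 0, 0, 0]])

```text
time: 19.52
eef_pos: [0.4934, 0.2138, 0.2433]
eef_rot: [2.18, 2.262, -0.0]
force: [0.7, 0.0, -0.2]
gripper_width: 0.248
gripper_force: 39.2
```

```bash
cat >> h.py <<'E'
def stem():
    """stem axis column per row (subpixel) between flange and tip, scene camera"""
    p=np.array(ctrl.get_obs()["eef_pos"]);g=cv2.cvtColor(ctrl.grab_frame("scene"),6).astype(float)
    for h in(-.025,-.035,-.06,-.07,-.08,-.09,-.1):
        u,v=proj("scene",p+[0,0,h])[0];r=int(round(v));x=np.arange(int(u)-7,int(u)+9)
        b=g[r-1:r+2,x].mean(0);bg=np.interp(x,[x[0]+1,x[-1]-1],[np.median(b[:4]),np.median(b[-4:])]);w=np.clip(bg-b-4,0,None)
        print(h,"stem-TCP du",round((w*x).sum()/max(w.sum(),1)-u,2),"w",round(w.sum()))
E
python3 - <<'E'
from h import *
for i in range(5):ctrl.grab_frame("scene")
rows([]);stem()
p=np.array(ctrl.get_obs()["eef_pos"])
print(proj("scene",[p+[0,0,-.0488],p+[0,0,-.1138]]).round(1).tolist())
im=ctrl.grab_frame("scene")
for n in("blue_ring","blue_tip"):
    for k in ctrl.landmark_of(n,"scene")[:3]:print(n,round(k["p"],2),np.round(k["at"][::-1],1))
# bore lining centre (copper) vs model
h=cv2.cvtColor(im,cv2.COLOR_BGR2HSV)[168:185,305:340];print("jacket blue cols/row:")
m=(h[...,0]>100)&(h[...,0]<130)&(h[...,1]>120)
for r in range(0,17,2):
    q=np.where(m[r])[0]; print(168+r,(q.min()+305,q.max()+305) if len(q) else None)
t=np.linspace(0,6.28,73);e=proj("scene",[w2(26*np.cos(a),26*np.sin(a),.1) for a in t]);print("model rim",e.min(0).round(1),e.max(0).round(1))
E
```

```text
t 19.775 pos [0.4934 0.2139 0.2433] yaw 92.12 tilt [-0. -0. -1.] w 0.246 F [-0.   0.4  0.3]
-0.025 stem-TCP du 0.34 w 227
-0.035 stem-TCP du 0.45 w 209
-0.06 stem-TCP du 1.5 w 238
-0.07 stem-TCP du 1.56 w 119
-0.08 stem-TCP du -0.03 w 75
-0.09 stem-TCP du 0.12 w 63
-0.1 stem-TCP du 0.56 w 64
[[324.3, 139.2], [322.1, 165.0]]
blue_ring 0.87 [179.5 340.5]
blue_ring 0.61 [328.8 137.8]
blue_ring 0.3 [322.6 166.6]
blue_tip 0.52 [321.5 165.3]
jacket blue cols/row:
168 None
170 (np.int64(326), np.int64(326))
172 (np.int64(314), np.int64(330))
174 (np.int64(313), np.int64(332))
176 (np.int64(311), np.int64(332))
178 (np.int64(311), np.int64(331))
180 (np.int64(311), np.int64(330))
182 (np.int64(311), np.int64(329))
184 (np.int64(311), np.int64(329))
model rim [310.3 170. ] [332.8 181.8]
```

The model rim (310–333) matches the jacket seen (311–332), and the stem's offset of about +0.45 px agrees with the 1.6 mm I corrected for. Descending straight.

Emit:
send_rows(motion=[[1, 0, 0, 6, 0, 0, 0], [1, 0, 0, 15, 0, 0, 0], [1, 0, 0, 24, 0, 0, 0], [1, 0, 0, 33, 0, 0, 0], [1, 0, 0, 42, 0, 0, 0], [1, 0, 0, 51, 0, 0, 0], [1, 0, 0, 60, 0, 0, 0], [1, 0, 0, 68, 0, 0, 0], [1, 0, 0, 75, 0, 0, 0], [1, 0, 0, 80, 0, 0, 0], [1, 0, 0, 80, 0, 0, 0], [1, 0, 0, 80, 0, 0, 0]])

```text
time: 21.48
eef_pos: [0.4936, 0.214, 0.1636]
eef_rot: [2.18, 2.262, 0.001]
force: [-0.6, 0.2, 0.9]
gripper_width: 0.246
gripper_force: 39.2
```

```bash
python3 - <<'E'
from h import *
for i in range(6):ctrl.grab_frame("scene")
rows([[.4934,.2139,.1488]])
p=np.array(ctrl.get_obs()["eef_pos"]);im=ctrl.grab_frame("scene")
print("ring,mouth",proj("scene",[p+[0,.0016,-.0488],w2(0,0,.1)]).round(1).tolist())
cv2.imwrite("pics/s6.png",cv2.resize(im[120:195,285:360],None,fx=7,fy=7,interpolation=2))
E
```

```text
t 21.775 pos [0.4935 0.2139 0.1634] yaw 92.12 tilt [ 3.e-04  1.e-04 -1.e+00] w 0.245 F [ 0.3  0.2 -0. ]
[-0.0, -0.1, 14.6]
ring,mouth [[322.1, 170.4], [321.6, 175.8]]
```

View pics/s6.png

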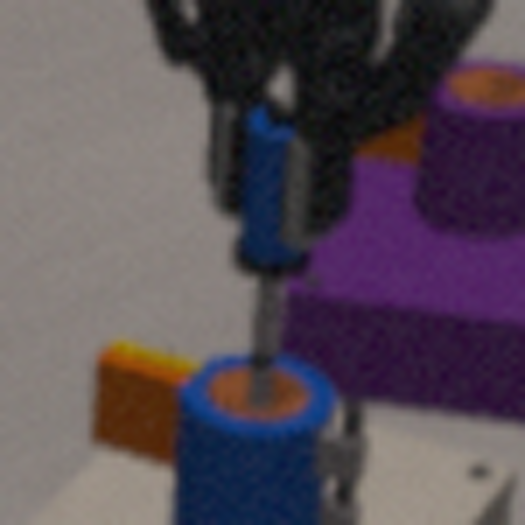

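The ring is at (322.2,170.6), as predicted (322.1,170.4). The stem enters the bore centre at crop (261,393), clear all round. Last 14.5 mm down.

Emit:
send_rows(motion=[[1, 0, 0, 5, 0, 0, 0], [1, 0, 0, 10, 0, 0, 0], [1, 0, 0, 13, 0, 0, 0], [1, 0, 0, 14.5, 0, 0, 0], [1, 0, 0, 14.5, 0, 0, 0], [1, 0, 0, 14.5, 0, 0, 0], [1, 0, 0, 14.5, 0, 0, 0], [1, 0, 0, 14.5, 0, 0, 0], [1, 0, 0, 14.5, 0, 0, 0]])

```text
time: 22.95
eef_pos: [0.4934, 0.2139, 0.1488]
eef_rot: [2.18, 2.262, 0.0]
force: [-0.2, 0.8, -1.4]
gripper_width: 0.245
gripper_force: 39.2
```

```bash
python3 - <<'E'
from h import *
for i in range(8):ctrl.grab_frame("scene")
rows([[.4934,.2139,.1488]])
p=np.array(ctrl.get_obs()["eef_pos"]);im=ctrl.grab_frame("scene")
print("ring,mouth",proj("scene",[p+[0,.0016,-.0488],w2(0,0,.1)]).round(1).tolist())
cv2.imwrite("pics/s7.png",cv2.resize(im[130:195,285:360],None,fx=8,fy=8,interpolation=2))
E
```

```text
t 23.35 pos [0.4934 0.2139 0.1488] yaw 92.12 tilt [-0.e+00 -1.e-04 -1.e+00] w 0.248 F [ 1.1  0.7 -0.6]
[0.0, -0.0, -0.0]
ring,mouth [[321.6, 175.8], [321.6, 175.8]]
```

View pics/s7.png

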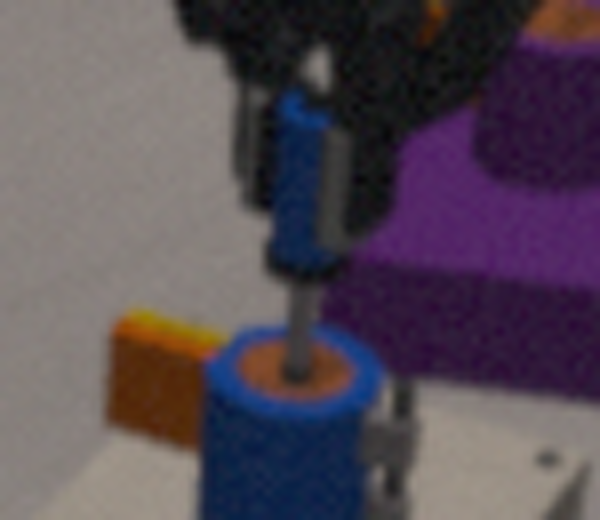

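The ring sits at the bore mouth (321.7,176.6). Its near face is expected about 1 px below the centre at 175.6. The jacket is shut and the arm is still, so I'm handing in.

```bash
python3 -c "
from workcell import ctrl
print(ctrl.close_job())"
```

```text
the job is handed in; nothing more can be done
None
```

I handed the job in at about 23 s: the jacket is shut, and the blue probe is held still, upright and centred in the bore with its ring level with the jacket's top. The last camera view showed no contact, but no verdict came back.

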